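Stand the oil bottle between the candlestick and the flower pot

TASK

Take the small olive oil bottle out of its slanting display cradle, turn it upright, and set it down gently on the pale marble riser between the brass candlestick and the terracotta flower pot, exactly midway between the two and in line with them. Nobody noted how high the riser is set, so feel for it: keep hold of the bottle until it stands, press with no more than 30 N, then let go; leave everything else where it is.

Things in the scene. Friction and masses are not known exactly. Their poses are not given: they have to be found in the camera images.
- bottle: green glass oil bottle, paper label, brass cap, 150 mm tall; body 54 mm in diameter up to 105 mm above the base, then a shoulder and a 26 mm neck (cap 30 mm); 280 to 460 g. Origin: centre of its base; z axis: from base to cap. It starts in the cradle, its axis 50 degrees off vertical, cap up and away from the robot.
- cradle: fixed light wooden cradle, foot 150 x 100 x 12 mm, with a slanting trough 44 mm wide under the lower 72 mm of the bottle (the bottle overhangs it, so its sides are free) and a stop plate below the bottle's base. Origin: centre of the foot on the table; x axis: direction in which the cap leans. The bottle's base centre lies at x -50, z 55 mm.
- shelf: fixed dark wooden board, 150 (x) x 580 mm (y), top 30 to 60 mm above the table. Origin: 60 mm below its top centre. The pot stands at x = y = 0, candlestick and jar at y = 230 and -230 mm or swapped. In each gap a marble riser, 130 x 113 mm (its middle at y = 108 or -108, not midway), stands 8 to 35 mm proud of the board: each at its own height, not reported, to be felt.
- candlestick: loose brass candlestick with white candle, foot 80 mm in diameter, stem 18 mm, 168 mm tall. Origin: centre of its underside.
- pot: loose terracotta flower pot with a yellow flower and green leaves, 92 mm in diameter at the rim, 75 mm tall (leaves to 120 mm). Origin: centre of its underside.
- jar: amber honey jar with brass lid on the shelf board, 72 mm in diameter, 85 mm tall; bystander. Origin: centre of its underside.
- bowl: white ceramic bowl on the table, 100 mm in diameter, 45 mm tall; bystander. Origin: centre of its underside.
- mill: dark wooden pepper mill on the table, 54 mm in diameter, 145 mm tall; bystander. Origin: centre of its underside.

How it is judged (in metres and radians):
On the way, in this order (a step that is already met when the one before it is completed fails the run):
1. the bottle is held by the fingers, clear of the cradle, its base over 90 mm above the table (contact force between the fingers and bottle above 1 N and contact force between bottle and cradle below 0.05 N and height (world z) of bottle above 0.09 m), for 0.2 s.
2. while the fingers still hold it, the bottle stands upright (within 8 degrees), its base touching the riser, between candlestick and pot (contact force between the fingers and bottle above 1 N and contact force between bottle and shelf above 0.5 N and angle between bottle's own z axis and vertical below 0.14 rad and horizontal distance between bottle and candlestick below 0.13 m and horizontal distance between bottle and pot below 0.13 m), for 0.2 s.
At the end, for the whole second after the job is handed in: Bottle upright (within 3 degrees), at rest, let go, base on the riser; its centre at most 123 mm from the axis of candlestick and of pot (230 mm apart: within 8 mm of midway) and at most 8 mm off the line joining them. Candlestick and pot moved by less than 8 mm (angle between bottle's own z axis and vertical below 0.06 rad and x of bottle in the frame of shelf between -0.008 and 0.008 m and z of bottle in the frame of shelf between 0.064 and 0.099 m and contact force between bottle and shelf above 1 N and horizontal distance between bottle and candlestick below 0.123 m and horizontal distance between bottle and pot below 0.123 m and linear speed of bottle below 0.01 m/s and contact force between the fingers and bottle below 0.05 N and distance of each of candlestick, pot from where it was at the start of the episode below 0.008 m); the robot touches nothing.
It fails at once if the bottle is pressed or dropped on the riser or board with more than 30 N (contact force between bottle and shelf above 30 N).
It fails at once if candlestick or pot is moved by more than 8 mm (distance of any of candlestick, pot from where it was at the start of the episode above 0.008 m).
It fails at once if the jar, bowl or mill is moved by more than 15 mm (distance of any of jar, bowl, mill from where it was at the start of the episode above 0.015 m).
It also fails if it takes over 42 s, if anything falls off the work surface, if the arm or the gripper's body presses on something with over 40 N, if the wrist force passes 120 N, or if a joint passes its speed limit or range.

ROBOT

A 6-joint arm with a two-finger parallel gripper is mounted at the origin on the work surface. World frame = base frame: x ahead of the robot, y to its left, z up, the work surface at z = 0. Lengths are in mm, angles in rad, forces in N, time in s.
With the tool pointing down it reaches from about 350 to 775 mm from the base axis. Payload 7.3 kg.
Tool frame: the origin (TCP) lies midway between the tips of the shut fingers; the grasp point (between the pads) lies 19 mm behind it; z points along the fingers, y is the direction in which the jaws open and shut (so a half turn about z gives the same grasp; the last joint's range is limited). The gripper opens to 92 mm and grips with 3 to 60 N. Pads are 19 mm wide; open, the fingers measure 130 mm over their backs; the gripper's body (75 mm by 190 mm) begins 47 mm behind the grasp point.
Start: joints at [-0.146, 0.342, 1.524, -0, 1.275, -0.146], TCP at [525.019, 0.019, 226.741] pointing down, gripper open.
Joint ranges: [-2.53, 2.53], [-0.77, 2.02], [0.04, 2.7], [-1, 4.14], [0.28, 2.66], [-3.11, 3.11]. Speed limits (rad/s): [2.57, 2.57, 3.14, 3.14, 3.14, 3.14].

INTERFACE

Orientations are given as [roll, pitch, yaw] about the fixed x, y, z axes, in that order (R = Rz(yaw) Ry(pitch) Rx(roll)).
In Python, from plant import sensors, imaging, ticket gives the robot as it stands. The module is installed in compiled form; this text tells all that it offers.
- The arm moves only by the tool arm_command, never from a script. Its argument "increments" is one flat list of numbers, 5 for each row, row after row: the closure, from 0 (fully open) to 1 (shut), then the shift along the tool's x, y, z in mm, then the turn about the tool's z in degrees. In form: [hand, dx, dy, dz, spin, hand, dx, dy, dz, spin, ...]. A call has 1 to 20 rows; each row is the pose to reach, as a shift and turn from the pose commanded when the call began, along the tool's axes at that moment; what a row does not reach only later rows make up. A row lasts 1/8 s, in which the tool goes at most 62.5 mm and 10.7 degrees, less where a joint would pass 70% of its speed; a pose out of reach is approached as far as the arm can. A call with a gripper value outside its range is refused whole. The fingers move at their own pace and stop on an object; the grip force is fixed at half the most. Time passes only in rows, so rows that repeat a pose let the fingers close. It gives the time, the measured TCP pose, the force and the opening at its end, in the units of the state.
- sensors.get_obs(): the state, without advancing time (a new reading comes with each control period).
- imaging.capture(name): name is "scene" or "side" or "wrist"; returns the picture (480x640x3 uint8, blue, green, red); there is no depth.
- imaging.calibration(name): a dict with "fx", "fy", "cx", "cy" (pixels), "world_to_cam" (4x4, takes a point from world to camera coordinates); the wrist camera has in their place "hand_eye" (4x4, takes a point from camera to tool coordinates, whose origin is the TCP and whose axes are the flange's). Camera axes: x right, y down, z forward; pixel columns grow to the right and rows downward; lengths in mm; the calibration is good to about 2 mm. A picture is of the moment at which its call begins: read the wrist's pose just before it. calibration takes no time and is no camera call.
- ticket.close_job(): hands the job in, once; it reports no verdict.
The state is a dict: "time": time; "joint_positions": joint angles; "dq": joint speeds; "tau": joint torques, N m; "tool_pos": TCP position; "tcp_rot": TCP orientation; "contact_force": force on the tool from outside, world axes, zero at the start; "moment": the same for the moment, N m; "grip_width": finger opening in mm.
Only numpy, scipy, OpenCV 4.12 (cv2) and the standard library are available. Lean on these libraries where they do the work, as an engineer would, in place of code of your own. Each camera call takes 0.05 s, during which the arm holds its last target. There are 200 camera calls.

## Working session

There is one attempt and no reset: what is moved stays moved. The work goes in short steps, Python scripts to look and compute and a tool call to move; the robot and the scene stay as the last step left them, time stands still between calls to the robot, and variables do not carry over. Pictures are saved under pics/ and viewed, about 8 in all and at most 12, crops included, and the job is handed in when it is done.

Besides the shell and the picture viewer there is one more tool, called as a command line: name --argument value ..., lists and objects as JSON in quotes. arm_command: Moves the arm, as the interface text tells. Its arguments: {"type":"object","properties":{"increments":{"type":"array","items":{"type":"number"}}},"required":["increments"]}

```bash
mkdir -p pics; python3 - <<'E'
from plant import sensors, imaging
import cv2, numpy as np
np.set_printoptions(precision=4,suppress=True)
print(sensors.get_obs())
for n in ("scene","side","wrist"):
    c=imaging.calibration(n); print(n,{k:np.array(v) for k,v in c.items()})
    cv2.imwrite(f"pics/{n}0.png",imaging.capture(n))
E
```

```text
{'time': 0.0, 'joint_positions': array([-0.146 ,  0.3427,  1.525 , -0.    ,  1.2754, -0.146 ]), 'dq': array([ 0.0004, -0.001 , -0.0003, -0.0011, -0.0002,  0.0001]), 'tau': array([  0.0008, -43.1246, -24.422 ,   0.0718,   0.0559,  -0.0001]), 'tool_pos': array([524.5811,   0.0718, 226.034 ]), 'tcp_rot': array([-3.14  , -0.0002,  1.5708]), 'contact_force': array([ 0.2798, -0.2839,  0.0371]), 'moment': array([ 0.0005,  0.0102, -0.0086]), 'grip_width': 91.6357339748587}
scene {'fx': array(603.528), 'fy': array(603.528), 'cx': array(314.5987), 'cy': array(233.4708), 'world_to_cam': array([[  -0.3872,    0.9219,   -0.0127,  238.4882],
       [   0.6071,    0.2446,   -0.756 , -303.9634],
       [  -0.6939,   -0.3005,   -0.6544, 1866.6931],
       [   0.    ,    0.    ,    0.    ,    1.    ]])}
side {'fx': array(587.4403), 'fy': array(587.4403), 'cx': array(326.487), 'cy': array(232.8009), 'world_to_cam': array([[  -0.8564,   -0.5164,    0.0052,  487.3882],
       [  -0.3306,    0.5404,   -0.7738,  256.2496],
       [   0.3967,   -0.6644,   -0.6334, 1466.9532],
       [   0.    ,    0.    ,    0.    ,    1.    ]])}
wrist {'fx': array(348.2738), 'fy': array(348.2738), 'cx': array(316.2247), 'cy': array(236.6596), 'hand_eye': array([[  -0.0007,   -0.9692,   -0.2464,   65.2111],
       [   1.    ,   -0.0008,    0.0005,    1.7768],
       [  -0.0006,   -0.2464,    0.9692, -159.3332],
       [   0.    ,    0.    ,    0.    ,    1.    ]])}
```

View pics/scene0.png

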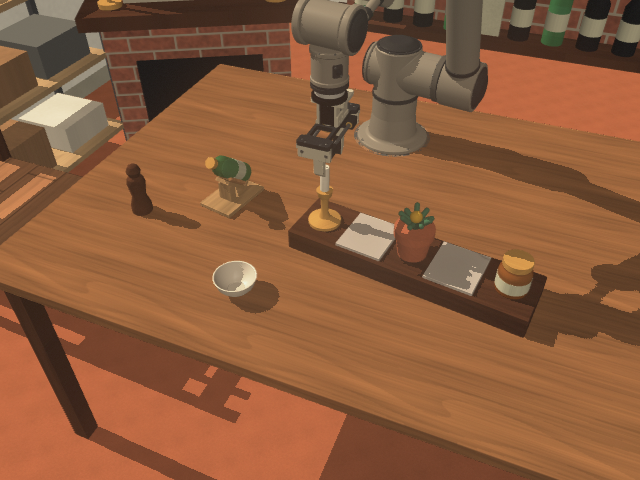

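View pics/side0.png

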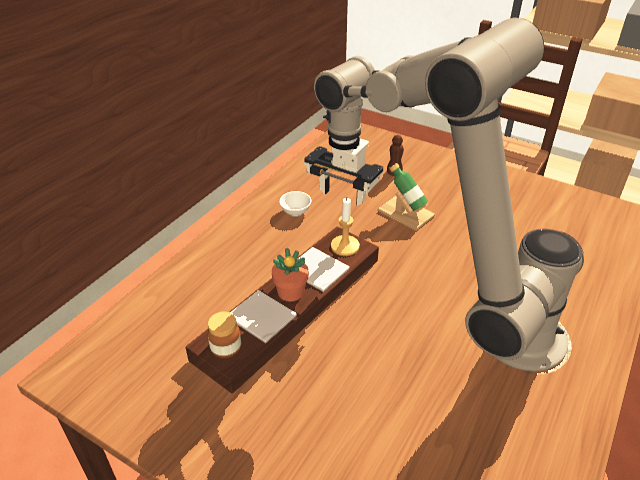

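```bash
python3 - <<'E'
import cv2
a=cv2.imread("pics/scene0.png")[140:340,280:550]; b=cv2.imread("pics/side0.png")[180:395,180:390]
cv2.imwrite("pics/c1.png",cv2.resize(a,None,fx=2.9,fy=2.9,interpolation=cv2.INTER_CUBIC))
cv2.imwrite("pics/c2.png",cv2.resize(b,None,fx=2.75,fy=2.75,interpolation=cv2.INTER_CUBIC))
s=cv2.imread("pics/scene0.png")[140:220,190:275]; t=cv2.imread("pics/side0.png")[145:235,365:450]
cv2.imwrite("pics/c3.png",cv2.hconcat([cv2.resize(s,(400,400*80//85*1),interpolation=3)[:376], cv2.resize(t,(400,400*90//85),interpolation=3)[:376]]) if False else cv2.hconcat([cv2.copyMakeBorder(cv2.resize(s,None,fx=4.5,fy=4.5,interpolation=2),0,45,0,0,0),cv2.resize(t,None,fx=4.5,fy=4.5,interpolation=2)]))
E
```

```text
(no output)
```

View pics/c1.png

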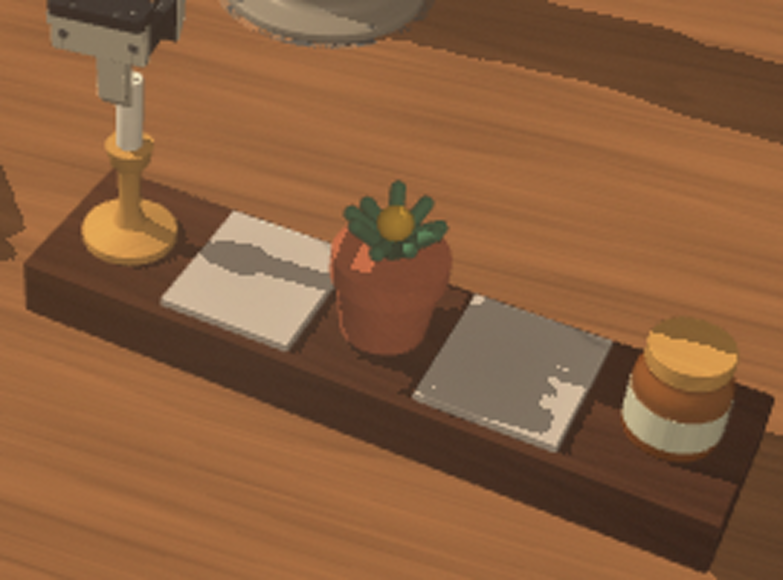

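View pics/c2.png

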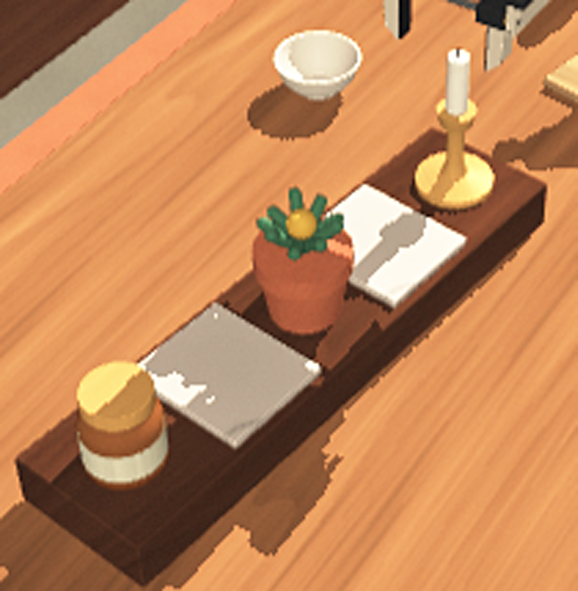

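View pics/c3.png

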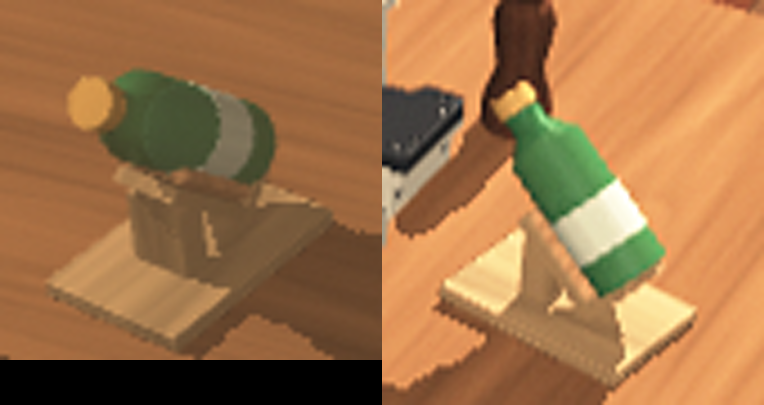

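```bash
cat > h.py <<'E'
import numpy as np
from plant import imaging
C={n:imaging.calibration(n) for n in("scene","side")}
def proj(n,P):
    c=C[n]; M=np.array(c["world_to_cam"]); q=np.atleast_2d(P)@M[:3,:3].T+M[:3,3]
    return np.c_[c["fx"]*q[:,0]/q[:,2]+c["cx"],c["fy"]*q[:,1]/q[:,2]+c["cy"]]
def place(x,y,a,P):
    P=np.atleast_2d(P).astype(float); c,s=np.cos(a),np.sin(a)
    return np.c_[x+c*P[:,0]-s*P[:,1],y+s*P[:,0]+c*P[:,1],P[:,2]]
E
cat > fit.py <<'E'
from h import *
from scipy.optimize import least_squares
A=lambda u,v:(280+u/2.9,140+v/2.9); B=lambda u,v:(180+u/2.75,180+v/2.75)
S=lambda u,v:(190+u/4.5,140+v/4.5); T=lambda u,v:(365+(u-382)/4.5,145+v/4.5)
# candle at local -y (towards world -y); local +x away from robot
def shelf(p):
    x,y,a,h,r=p; H=h+r
    return [("scene",(75,-290,h),A(25,265)),("scene",(-75,-290,h),A(115,175)),("scene",(-75,290,h),A(773,400)),("scene",(75,290,h),A(716,528)),
     ("side",(75,-290,h),B(432,130)),("side",(-75,-290,h),B(546,186)),("side",(-75,290,h),B(145,545)),("side",(75,290,h),B(18,462)),
     ("scene",(0,-230,h+168),A(137,76)),("side",(0,-230,h+168),B(458,52)),
     ("scene",(-65,-164.5,H),A(235,211)),("scene",(65,-164.5,H),A(162,298)),("scene",(65,-51.5,H),A(290,345)),
     ("side",(65,-164.5,H),B(365,185)),("side",(-65,-164.5,H),B(466,240)),("side",(-65,-51.5,H),B(393,301))]
def cradle(p):
    return [("scene",(75,-50,12),S(48,285)),("scene",(75,50,12),S(180,340)),("scene",(-75,50,12),S(332,209)),
     ("side",(75,50,12),T(440,285)),("side",(-75,50,12),T(617,372)),("side",(-75,-50,12),T(697,312)),
     ("scene",(64.9,0,151.4),S(92,103)),("side",(64.9,0,151.4),T(510,92))]
for f,p0 in((shelf,(550,200,0.3,45,15)),(cradle,(500,-250,0,0,0))):
    res=lambda p:np.concatenate([proj(n,place(*p[:3],P))[0]-uv for n,P,uv in f(p)])
    o=least_squares(res,p0,loss="soft_l1"); print(f.__name__,np.round(o.x,3)); print(np.round(res(o.x).reshape(-1,2),1).tolist())
    if f is shelf: print("target",place(*o.x[:3],(0,-115,o.x[3]+o.x[4])),"candle",place(*o.x[:3],(0,-230,0)),"pot",o.x[:2])
    else: print("base,cap,neck",place(*o.x[:3],[(-50,0,55),(64.9,0,151.4),(-50+.766*125,0,55+.643*125)]))
E
python3 fit.py
```

```text
shelf [ 5.46528e+02  2.13975e+02 -1.29000e-01  4.49470e+01  1.19100e+01]
[[-0.9, 0.4], [-1.0, -1.6], [0.3, -0.7], [1.4, 0.5], [-0.1, -0.1], [0.6, 0.5], [-2.2, 3.3], [-1.3, 0.2], [-2.7, -0.7], [0.1, 0.8], [-0.4, -0.6], [-0.5, -0.0], [-0.7, 0.1], [-0.4, -0.0], [0.3, -0.2], [0.5, 0.9]]
target [[531.74326498  99.92960628  56.85663206]] candle [[516.95852382 -14.11604874   0.        ]] pot [546.52800613 213.9752613 ]
cradle [ 4.61474e+02 -3.04349e+02 -1.72000e-01  0.00000e+00  0.00000e+00]
[[-0.3, -1.0], [-0.1, -0.8], [0.4, -1.0], [-0.7, -0.1], [-0.4, 0.2], [-0.1, -1.5], [0.3, -0.6], [-0.9, 0.0]]
base,cap,neck [[ 412.21238231 -295.78554574   55.        ]
 [ 525.41453121 -315.46506519  151.4       ]
 [ 506.54750639 -312.18514528  135.375     ]]
```

arm_command --increments '[0,0,0,-50,0,0,-20,-1,-75,10,0,-70,-2,-75,20,0,-130,-3,-75,30,0,-190,-4,-75,40,0,-250,-5,-70,50,0,-300,-6,-60,60,0,-314,-6,-40,70,0,-314,-6,-20,80,0,-314,-6,-10,90,0,-314,-6,-5,100,0,-314,-6,-5,100]'

```text
time: 1.65
tool_pos: [518.7, -313.8, 230.9]
tcp_rot: [-3.141, 0.001, -0.173]
contact_force: [0.7, -0.2, -0.0]
grip_width: 91.8
```

```bash
cat >> h.py <<'E'
def wproj(P,obs):
    from scipy.spatial.transform import Rotation as R
    c=imaging.calibration("wrist"); H=np.array(c["hand_eye"]); M=np.eye(4)
    M[:3,:3]=R.from_euler("xyz",obs["tcp_rot"]).as_matrix(); M[:3,3]=obs["tool_pos"]
    W=np.linalg.inv(M@H); q=np.atleast_2d(P)@W[:3,:3].T+W[:3,3]
    return np.c_[c["fx"]*q[:,0]/q[:,2]+c["cx"],c["fy"]*q[:,1]/q[:,2]+c["cy"]]
E
python3 - <<'E'
from h import *
from plant import sensors
import cv2
o=sensors.get_obs(); im=imaging.capture("wrist")
print(o["time"],o["tool_pos"],o["tcp_rot"],o["joint_positions"],o["contact_force"])
cr=(461.5,-304.3,-0.172)
a=np.array([.766,0,.643]);b=np.array([-50,0,55])
P=place(*cr,[b,b+105*a,b+135*a,b+150*a,(75,50,12),(75,-50,12)])
for u,v in wproj(P,o): cv2.circle(im,(round(u),round(v)),3,(0,0,255),1)
cv2.imwrite("pics/w1.png",im)
# mill, bowl rough from scene pixels on table
from scipy.optimize import fsolve
for n,uv in(("mill",(142,208)),("bowl",(236,290))):
    print(n,fsolve(lambda p:proj("scene",(p[0],p[1],0))[0]-uv,(500,-300)))
E
```

```text
1.65 [ 518.69934033 -313.77622305  230.93516161] [-3.14075591e+00  1.48404926e-03 -1.73045901e-01] [-6.70412810e-01  4.91422230e-01  1.27715314e+00  2.78387133e-05
  1.37472075e+00  1.07342459e+00] [ 0.65203574 -0.1697457  -0.0470229 ]
mill [ 593.58947379 -508.01841346]
bowl [ 765.66793525 -131.30851348]
```

View pics/w1.png

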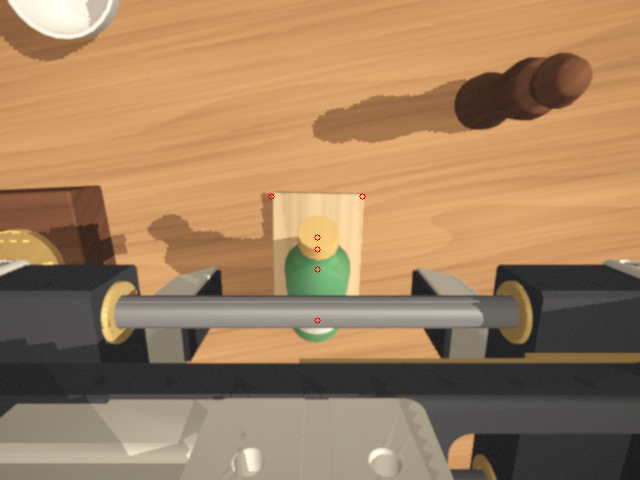

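arm_command --increments '[0,0,0,50,0,0,0,0,85,0,0,0,0,98,0,0,0,0,98,0,1,0,0,98,0,1,0,0,98,0,1,0,0,98,0,1,0,0,98,0,1,0,0,98,0,1,0,0,98,0]'

```text
time: 2.95
tool_pos: [519.0, -314.0, 133.7]
tcp_rot: [-3.142, -0.0, -0.175]
contact_force: [-0.4, -0.3, -0.5]
grip_width: 36.5
```

arm_command --increments '[1,0,0,0,0,1,0,0,0,0,1,0,0,0,0]'

```text
time: 3.32
tool_pos: [519.1, -314.2, 133.8]
tcp_rot: [3.141, -0.0, -0.175]
contact_force: [-0.1, -1.0, 1.1]
grip_width: 28.9
```

arm_command --increments '[1,0,0,-15,0,1,0,0,-40,0,1,0,0,-70,0,1,0,0,-100,0,1,0,0,-125,0,1,0,0,-125,0,1,0,0,-125,0,1,0,0,-125,0]'

```text
time: 4.32
tool_pos: [518.5, -313.5, 257.2]
tcp_rot: [-3.14, 0.002, -0.175]
contact_force: [-0.2, -0.6, -3.4]
grip_width: 28.7
```

```bash
python3 - <<'E'
import cv2
from plant import imaging,sensors
o=sensors.get_obs(); print(o["time"],o["contact_force"],o["moment"],o["grip_width"],o["tool_pos"])
a=imaging.capture("scene")[80:230,150:300]; b=imaging.capture("side")[90:240,330:480]
cv2.imwrite("pics/lift.png",cv2.resize(cv2.hconcat([a,b]),None,fx=2.6,fy=2.6,interpolation=2))
E
```

```text
4.325 [-0.15828626 -0.63661157 -3.41211804] [ 0.03967676 -0.05278476  0.00123494] 28.681773617690116 [ 518.5321303  -313.53623818  257.23820342]
```

View pics/lift.png

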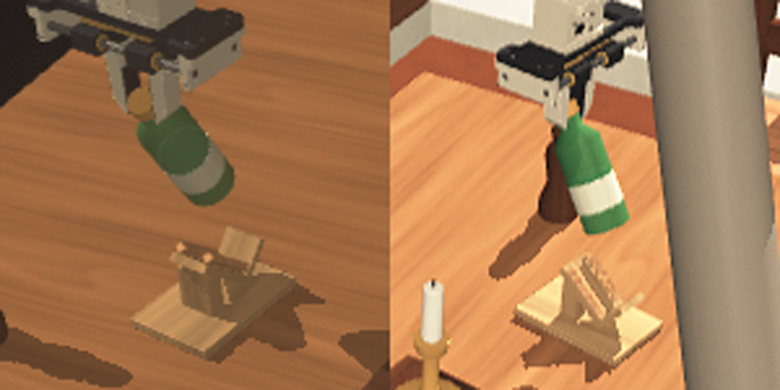

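arm_command --increments '[1,0,0,-60,0,1,0,0,0,0,1,0,0,-60,0,1,0,0,0,0,1,0,0,-60,0,1,0,0,0,0,1,0,0,-60,0,1,0,0,0,0,1,0,0,-60,0,1,0,0,-60,0,1,0,0,-60,0,1,0,0,-60,0]'

```text
time: 5.92
tool_pos: [519.4, -314.3, 318.3]
tcp_rot: [-3.142, -0.0, -0.175]
contact_force: [-0.1, -0.4, -4.2]
grip_width: 29.0
```

```bash
cat > tilt.py <<'E'
# fit bottle lean (about jaw axis) from green+label pixels by silhouette overlap in both views
from h import *; import cv2,sys
from plant import sensors
from scipy.spatial.transform import Rotation as R
def main():
    o=sensors.get_obs(); print(o["time"],o["tool_pos"],o["contact_force"],o["moment"],o["grip_width"])
    Rm=R.from_euler("xyz",o["tcp_rot"]).as_matrix(); pv=o["tool_pos"]-12*Rm[:,2]
    ims={n:imaging.capture(n) for n in C}
    z=np.r_[np.linspace(0,105,22)]; ph=np.linspace(0,2*np.pi,24,endpoint=False)
    pts=np.array([(27*np.cos(f),27*np.sin(f),s) for s in(0,105) for f in ph])
    best={}
    for n,im in ims.items():
        hsv=cv2.cvtColor(im,cv2.COLOR_BGR2HSV)
        g=cv2.inRange(hsv,(38,80,20),(85,255,255))>0
        sc=[]
        for d in range(-10,60):
            t=np.radians(d); L,J,Z=Rm[:,0],Rm[:,1],np.array([0,0,1.])
            a=L*np.sin(t)+Z*np.cos(t); p=L*np.cos(t)-Z*np.sin(t)
            W=pv-141*a+pts[:,:1]*p+pts[:,1:2]*J+pts[:,2:]*a
            m=np.zeros(g.shape,np.uint8); cv2.fillConvexPoly(m,cv2.convexHull(proj(n,W).round().astype(np.int32)),1)
            big=cv2.dilate(m,np.ones((25,25)))>0; m=m>0
            sc.append((m&g).sum()-1.0*(~m&g&big).sum())
        print(n,"lean deg",np.argmax(sc)-10,max(sc),m.sum())
    return ims
if __name__=="__main__":
    ims=main()
    if len(sys.argv)>1:
        x,y,u,v=map(int,sys.argv[2:6]); a=ims["scene"][y:y+150,x:x+150]; b=ims["side"][v:v+150,u:u+150]
        cv2.imwrite(sys.argv[1],cv2.resize(cv2.hconcat([a,b]),None,fx=2.6,fy=2.6,interpolation=2))
E
python3 tilt.py
```

```text
5.925 [ 519.37241923 -314.26257996  318.30409389] [-0.05850184 -0.41633005 -4.18214358] [ 0.09436404  0.16678703 -0.04352672] 28.96202982741942
scene lean deg 3 688.0 981
side lean deg 4 480.0 806
```

arm_command --increments '[1,0,0,-40,0,1,-3,-20,-72,0,1,-8,-60,-72,0,1,-16,-110,-72,0,1,-23,-160,-72,0,1,-31,-210,-72,0,1,-38,-260,-72,0,1,-46,-310,-72,0,1,-52,-350,-72,0,1,-56,-385,-72,0,1,-59,-403,-72,0,1,-60,-410,-72,0,1,-60,-410,-72,0,1,-60,-410,-72,0]'

```text
time: 7.78
tool_pos: [531.2, 99.1, 390.7]
tcp_rot: [3.141, -0.0, -0.176]
contact_force: [0.5, -0.4, -3.0]
grip_width: 29.1
```

```bash
python3 tilt.py pics/hov.png 280 80 260 60; python3 - <<'E'
from h import *
from plant import sensors
import cv2
o=sensors.get_obs(); im=imaging.capture("wrist"); print(o["tool_pos"])
S=(546.5,214.0,-0.129)
P=place(*S,[(0,-230,213),(0,-230,45),(0,0,120),(0,0,45),(65,-164.5,57),(65,-51.5,57),(-65,-164.5,57),(-65,-51.5,57),(75,-290,45),(75,290,45),(0,-115,57)])
for u,v in wproj(P,o): cv2.circle(im,(round(u),round(v)),4,(0,0,255),1)
cv2.imwrite("pics/w2.png",im)
E
```

```text
7.775 [531.24227156  99.12103319 390.71070157] [ 0.48833493 -0.35126614 -2.99237283] [0.04148703 0.1332767  0.08051022] 29.057760560861023
scene lean deg 0 967.0 1028
side lean deg 5 727.0 1197
[531.20958071  99.26649238 390.77300175]
```

View pics/w2.png

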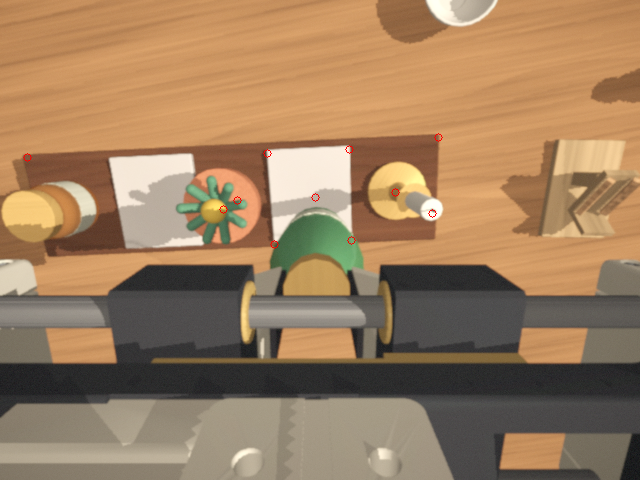

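arm_command --increments '[1,1,0,40,0,1,2,0,85,0,1,2,0,130,0,1,2,0,160,0,1,2,0,180,0,1,2,0,190,0,1,2,0,192,0,1,2,0,192,0,1,2,0,192,0]'

```text
time: 9.05
tool_pos: [533.6, 99.9, 199.6]
tcp_rot: [-3.141, -0.002, -0.174]
contact_force: [0.3, 1.1, -3.3]
grip_width: 28.9
```

```bash
python3 tilt.py pics/pre.png 310 130 250 150
```

```text
9.05 [533.55720201  99.87697965 199.62296991] [ 0.2848624   1.07124898 -3.31863943] [0.0349909  0.07590178 0.00648328] 28.90856174201714
scene lean deg 1 742.0 834
side lean deg 5 563.0 970
```

View pics/pre.png

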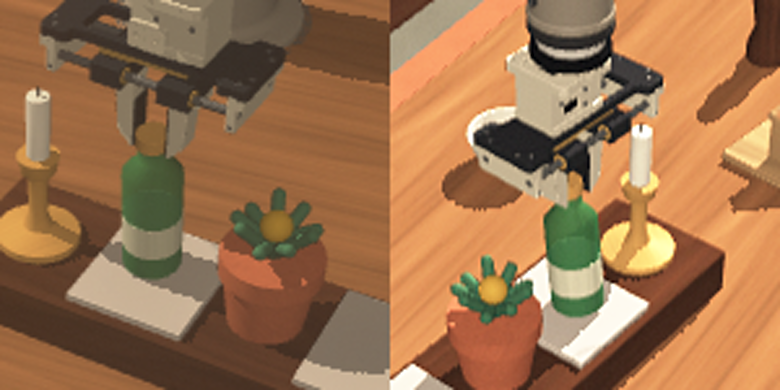

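arm_command --increments '[1,0,0,2,0,1,0,0,4,0,1,0,0,6,0,1,0,0,7,0,1,0,0,8,0,1,0,0,8,0]'

```text
time: 9.9
tool_pos: [535.9, 99.8, 195.6]
tcp_rot: [-3.14, -0.01, -0.174]
contact_force: [-2.9, 0.3, 22.0]
grip_width: 29.2
```

arm_command --increments '[1,0,0,-2,0,1,0,0,-3,0,1,0,0,-3,0]'

```text
time: 10.28
tool_pos: [534.2, 99.9, 195.7]
tcp_rot: [-3.141, -0.004, -0.174]
contact_force: [-1.0, -0.5, 7.4]
grip_width: 28.9
```

```bash
python3 tilt.py pics/con.png 310 130 250 150
```

```text
10.275 [534.18048301  99.86055949 195.74661598] [-1.00401447 -0.46862546  7.43560167] [-0.02647406  0.26499754 -0.03203763] 28.942729669027802
scene lean deg 1 730.0 825
side lean deg 5 559.0 1008
```

```bash
cat > axis.py <<'E'
from h import *; import cv2
from scipy.optimize import least_squares
from plant import sensors
def run(box={"scene":(345,425,165,245),"side":(300,345,222,282)},N=3,save=None):
    o=sensors.get_obs(); print(round(o["time"],2),o["tool_pos"].round(1),o["contact_force"].round(1),round(o["grip_width"],1))
    mids={}
    for n,(x0,x1,y0,y1) in box.items():
        im=np.mean([imaging.capture(n).astype(float) for _ in range(N)],0).astype(np.uint8)
        if save: cv2.imwrite(f"pics/{save}_{n}.png",im)
        g=cv2.inRange(cv2.cvtColor(im,cv2.COLOR_BGR2HSV),(38,70,20),(90,255,255))[y0:y1,x0:x1]
        k,l,st,_=cv2.connectedComponentsWithStats(g); rows=[]
        for r in range(g.shape[0]):
            c=np.flatnonzero(g[r])
            if len(c)>8: rows.append((r+y0,c[0]+x0,c[-1]+x0,len(c)))
        rows=np.array(rows); w=rows[:,2]-rows[:,1]; ok=(w>=np.percentile(w,80)-2); ok&=(rows[:,3]>.8*w)
        mids[n]=np.c_[(rows[ok,1]+rows[ok,2])/2+0.,rows[ok,0]]
        print(n,"rows",rows[ok,0].min(),rows[ok,0].max(),ok.sum(),"w",np.median(w[ok]),"mid",mids[n][0],mids[n][-1])
    # axis line: base point (bx,by) at height zb, tilt (tx,ty); match midline column at each row
    def res(p):
        s=np.linspace(-20,130,60)[:,None]; L=np.array([p[0],p[1],60])+s*np.array([p[2],p[3],1]); e=[]
        for n,m in mids.items():
            q=proj(n,L); q=q[np.argsort(q[:,1])]; e.append(np.interp(m[:,1],q[:,1],q[:,0])-m[:,0])
        return np.concatenate(e)
    s=least_squares(res,(533,100,0,0),loss="soft_l1"); print("axis at z=60",s.x[:2].round(1),"tilt deg (x,y)",np.degrees(s.x[2:]).round(2),"rms",np.sqrt(np.mean(res(s.x)**2)).round(2))
if __name__=="__main__": run()
E
python3 axis.py; python3 - <<'E'
import cv2
a=cv2.imread("pics/con.png"); print(a.shape)
E
```

```text
10.38 [534.2  99.9 195.7] [-1.8  0.2  7.5] 28.9
(390, 780, 3)Traceback (most recent call last):
  File "axis.py", line 25, in <module>
    if __name__=="__main__": run()
                             ~~~^^
  File "axis.py", line 17, in run
    print(n,"rows",rows[ok,0].min(),rows[ok,0].max(),ok.sum(),"w",np.median(w[ok]),"mid",mids[n][0],mids[n][-1])
                   ~~~~~~~~~~~~~~^^
    return umr_minimum(a, axis, None, out, keepdims, initial, where)
ValueError: zero-size array to reduction operation minimum which has no identity
```

View pics/con.png

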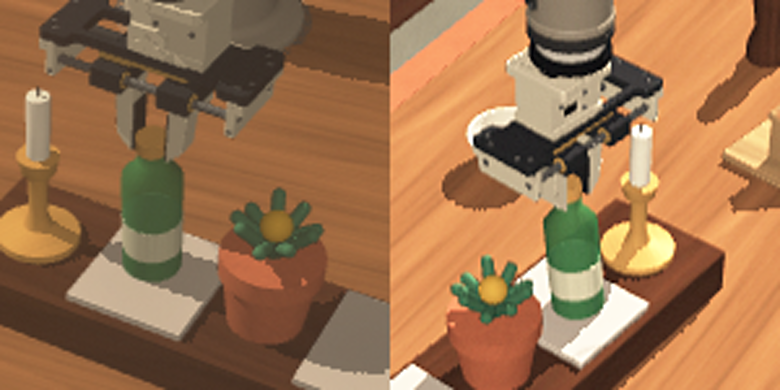

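arm_command --increments '[1,0,0,-4,0,1,5,0,-5,0,1,13,0,-5,0,1,13,0,-5,0,1,13,0,-4,0]'

```text
time: 11.15
tool_pos: [545.8, 97.5, 197.3]
tcp_rot: [3.141, 0.001, -0.175]
contact_force: [-0.4, 0.5, -2.8]
grip_width: 29.1
```

```bash
sed -i 's/"scene":(345,425,165,245),"side":(300,345,222,282)/"scene":(350,392,188,242),"side":(303,343,224,276)/' axis.py; python3 axis.py
```

```text
11.15 [545.8  97.5 197.3] [-0.4  0.5 -2.8] 29.1
scene rows 198 235 22 w 22.0 mid [365. 198.] [365.5 235. ]
side rows 230 265 22 w 19.0 mid [316. 230.] [318. 265.]
axis at z=60 [538.   98.2] tilt deg (x,y) [ 3.93 -1.63] rms 0.4
```

arm_command --increments '[1,-3,0,0,0,1,-3,0,1,0,1,-3,0,2,0,1,-3,0,3,0,1,-3,0,3,0]'

```text
time: 12.08
tool_pos: [543.6, 98.1, 195.8]
tcp_rot: [-3.141, -0.002, -0.175]
contact_force: [-0.9, 0.3, 5.0]
grip_width: 28.6
```

arm_command --increments '[1,-2,0,0,0,1,-4,0,0.3,0,1,-6,0,0.6,0,1,-8,0,1,0,1,-8,0,1,0]'

```text
time: 12.7
tool_pos: [535.9, 99.5, 195.0]
tcp_rot: [-3.141, -0.003, -0.174]
contact_force: [-0.0, 0.5, 5.7]
grip_width: 29.0
```

```bash
python3 axis.py
```

```text
12.7 [535.9  99.5 195. ] [-0.   0.5  5.7] 29.0
scene rows 197 235 24 w 22.0 mid [366. 197.] [366. 235.]
side rows 232 267 22 w 19.0 mid [318. 232.] [319. 267.]
axis at z=60 [533.2  98.5] tilt deg (x,y) [ 2.28 -0.73] rms 0.32
```

arm_command --increments '[1,-2,0,0.3,0,1,-4,0,0.6,0,1,-4,0,1.5,0,1,-4,0,2,0,1,-4,0,2,0]'

```text
time: 13.62
tool_pos: [532.7, 100.1, 194.4]
tcp_rot: [-3.141, -0.006, -0.174]
contact_force: [-1.5, -1.1, 14.3]
grip_width: 29.0
```

```bash
python3 axis.py
```

```text
13.62 [532.7 100.1 194.4] [-1.5 -1.1 14.3] 29.0
scene rows 197 235 23 w 22.0 mid [367. 197.] [366. 235.]
side rows 232 268 24 w 19.0 mid [318.5 232. ] [319.5 268. ]
axis at z=60 [533.2  98.1] tilt deg (x,y) [ 1.31 -0.25] rms 0.2
```

arm_command --increments '[1,0,0,-1.5,0,1,0,0,-2.5,0,1,0,0,-2.5,0,1,0,0,-2.5,0]'

```text
time: 14.42
tool_pos: [531.3, 100.2, 194.3]
tcp_rot: [-3.142, -0.0, -0.175]
contact_force: [-0.6, -0.4, 4.0]
grip_width: 29.2
```

arm_command --increments '[1,0,0,-0.7,0,0.6,0,0,-0.7,0,0.4,0,0,-0.7,0,0.4,0,0,-0.7,0,0.4,0,0,-0.7,0,0.4,0,0,-0.7,0]'

```text
time: 15.18
tool_pos: [531.1, 100.2, 194.9]
tcp_rot: [3.142, -0.0, -0.174]
contact_force: [-0.6, -0.3, 0.1]
grip_width: 55.1
```

```bash
python3 axis.py
```

```text
15.18 [531.1 100.2 194.9] [-0.6 -0.3  0.1] 55.1
scene rows 196 235 24 w 22.0 mid [367. 196.] [366. 235.]
side rows 234 268 21 w 19.0 mid [319.5 234. ] [319.5 268. ]
axis at z=60 [532.8  98.1] tilt deg (x,y) [-0.35 -0.21] rms 0.31
```

Released at 55 mm opening, and the bottle measures upright (0.4°). Next I lift clear and check from above.

arm_command --increments '[0.4,0,0,-20,0,0.4,0,0,-60,0,0.4,0,0,-120,0,0.4,-30,0,-180,0,0.4,-80,0,-180,0,0.4,-80,0,-180,0,0.4,-80,0,-180,0,0.4,-80,0,-180,0]'

```text
time: 16.48
tool_pos: [453.1, 113.9, 374.2]
tcp_rot: [3.141, 0.001, -0.175]
contact_force: [-0.6, 0.5, -0.3]
grip_width: 55.0
```

```bash
python3 - <<'E'
from h import *
import axis; axis.run(save="fin")
from plant import sensors
import cv2
o=sensors.get_obs(); im=imaging.capture("wrist"); print(o["tool_pos"],o["contact_force"])
S=(546.5,214.0,-0.129)
P=place(*S,[(0,-230,45),(0,0,120),(65,-164.5,57),(65,-51.5,57),(-65,-164.5,57),(-65,-51.5,57),(0,-115,57),(0,-115,57+150)])
for u,v in wproj(P,o): cv2.circle(im,(round(u),round(v)),4,(0,0,255),1)
cv2.imwrite("pics/w3.png",im)
for n in C:  # moved candle/pot? shift of patches since the start
    a=cv2.imread(f"pics/{n}0.png"); b=cv2.imread(f"pics/fin_{n}.png")
    for k,(x,y,w,h) in ({"candle":(308,200,34,32),"pot":(396,215,40,48)} if n=="scene" else {"candle":(330,232,30,26),"pot":(270,262,42,42)}).items():
        r=cv2.matchTemplate(b[y-8:y+h+8,x-8:x+w+8],a[y:y+h,x:x+w],cv2.TM_CCOEFF_NORMED); print(n,k,np.array(cv2.minMaxLoc(r)[3])-8,r.max().round(3))
E
```

```text
16.48 [453.1 113.9 374.2] [-0.6  0.5 -0.3] 55.0
scene rows 198 235 22 w 21.0 mid [367. 198.] [366. 235.]
side rows 232 268 23 w 19.0 mid [319.5 232. ] [319.5 268. ]
axis at z=60 [532.9  98. ] tilt deg (x,y) [-0.33 -0.4 ] rms 0.3
[452.61313088 113.99148649 374.58874906] [-0.8045784  -1.24619109  0.03757175]
scene candle [0 0] 1.0
scene pot [0 0] 0.756
side candle [0 0] 0.994
side pot [0 0] 0.786
```

View pics/w3.png

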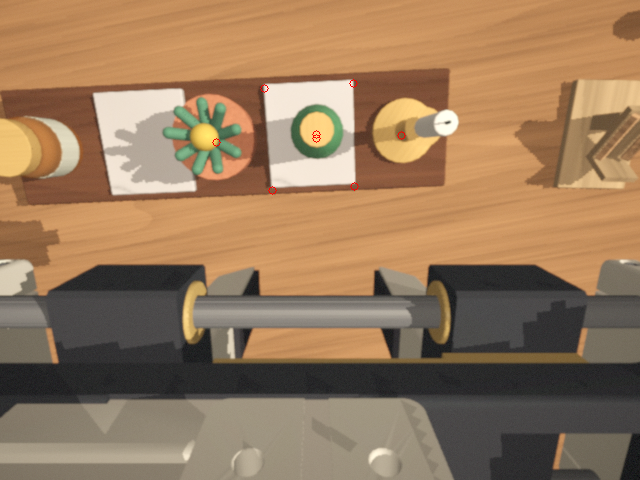

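```bash
python3 -c "
from plant import ticket
print(ticket.close_job())"
```

```text
the job is handed in; nothing more can be done
None
```

The bottle is standing on the pale riser between the candlestick and the pot. I handed the job in at about 17 s of the 42 s; it returned no verdict.

**What I did:**
- **Grasp and lift:** I gripped the bottle by its cap with the tool pointing down and lifted it clear of the cradle.
- **Turning upright:** The moves only allow turning about the tool's own axis. So I let the bottle swing in the grip and gave a few quick up-and-down moves, which brought it to about 4–6° off vertical.
- **Feeling for the riser:** The first touch peaked at about 25 N, measured at the wrist (limit 30 N). I backed off, lifted, moved the tool about 10 mm away from the robot and touched down again.
- **Setting down:** I dragged the bottle lightly until its base lay flat, eased the press to about 7 N, opened the fingers and drew back.

**Last checks:**
- **Upright and released:** The tilt measured about 0.5°. The fingers were open to 55 mm and clear of the bottle, with no contact force beyond sensor noise.
- **Position:** The scene and side cameras put the bottle about 2 mm off in each direction. The wrist camera puts it within about 1 mm of the target spot. Both are well inside the 8 mm allowed.
- **Candlestick and pot:** Both showed 0 px of shift since the start. The pot's image match was weaker (about 0.77), which I put down to the bottle now standing beside it.

**What disagreed:**
- **Camera offset:** The wrist camera put the shelf 3–4 mm further from the robot than the scene and side cameras did. I aimed between the two.
- **Contact height:** Contact came about 10 mm higher than I predicted from the images. I don't know why; perhaps the grip sat lower on the cap than planned, or the riser is higher than I fitted.

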